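Clear the squaring fixture and hold a valve block in its corner

ROBOT

A 7-joint arm with a two-finger parallel gripper is mounted at the origin on the work surface. World frame = base frame: x ahead of the robot, y to its left, z up, the work surface at z = 0. Lengths are in m, angles in rad, forces in N, time in s.
With the tool pointing down it reaches from about 0.4 to 0.85 m from the base axis. Payload 10.4 kg.
Tool frame: the origin (TCP) lies midway between the tips of the shut fingers; the grasp point (between the pads) lies 19 mm behind it; z points along the fingers, x is the direction in which the jaws open and shut, and the axes are right-handed (so a half turn about z gives the same grasp; the last joint's range is limited). The gripper opens to 85 mm and grips with 20 to 120 N. Pads are 22 mm wide; open, the fingers measure 114 mm over their backs; the gripper's body (76 mm by 85 mm) begins 54 mm behind the grasp point. The pads swing forward as they close: fully open they stand 13 mm farther back than shut.
Start: joints at [-1.228, 0.332, -0.065, 1.46, 0.022, 1.35, -0.088], TCP at [0.224, 0.584, 0.231] pointing down, gripper open.
Joint ranges: [-2.6, 2.6], [-0.5, 2.12], [-1.47, 1.34], [0.16, 2.42], [-1.27, 4.41], [0.06, 2.06], [-2.6, 2.6]. Speed limits (rad/s): [2.22, 2.22, 2.79, 2.79, 3.14, 3.14, 3.14].

INTERFACE

Orientations are given as a unit quaternion [x, y, z, w].
In Python, from workcell import manip, cams gives the robot as it stands.
- The arm moves only by the tool move_arm, never from a script. Its argument "moves" is a list of rows, each a list of 7 numbers: the turn, a rotation vector about the tool's x, y, z in degrees, then the shift along the tool's x, y, z in m, then the finger opening in m, from 0 to 0.0854. A call has 1 to 10 rows; each row is the pose to reach, as a shift and turn from the pose commanded when the call began, along the tool's axes at that moment; what a row does not reach only later rows make up. A row lasts 1/10 s, in which the tool goes at most 50 mm and 8.59 degrees, less where a joint would pass 70% of its speed; a pose out of reach is approached as far as the arm can. A call with a gripper value outside its range is refused whole. The fingers move at their own pace and stop on an object; "grip_force" is the grip in N (left out, the last holds). Time passes only in rows, so rows that repeat a pose let the fingers close. It gives the time, the measured TCP pose, the force and the opening at its end, in the units of the state.
- manip.get_obs(): the state, without advancing time (a new reading comes with each control period).
- cams.camera(name): name is "scene" or "top" or "wrist"; returns the picture (384x512x3 uint8, red, green, blue); there is no depth.
- cams.camera_params(name): a dict with "fx", "fy", "cx", "cy" (pixels), "xyz" and "rotation" of the camera in the world. Camera axes: x right, y up, looking along -z (the intrinsics and any distortion apply to the point x, -y, -z); pixel columns grow to the right and rows downward; lengths in m; the calibration is good to about 2 mm. A picture is of the moment at which its call begins: read the wrist's pose just before it. camera_params takes no time and is no camera call; for the wrist camera it gives the pose at the moment of the call.
- manip.hand_in(): hands the job in, once; it reports no verdict.
The state is a dict: "clock": time; "joint_pos": joint angles; "joint_velocities": joint speeds; "tau": joint torques, N m; "position": TCP position; "ee_rot": TCP orientation; "ft_force": force on the tool from outside, world axes, zero at the start; "torque": the same for the moment, N m; "grip_width": opening from 0.0 (shut) to 1.0 (fully open).
Only numpy, scipy, OpenCV 4.12 (cv2) and the standard library are available. Lean on these libraries where they do the work, as an engineer would, in place of code of your own. Each camera call takes 0.05 s, during which the arm holds its last target. There are 200 camera calls.

TASK

First take the brass sleeve off the squaring fixture's plate and slide it all the way down onto the upright gauge pin, and let go of it. Then stand the aluminium valve block upright and flat on the fixture's plate, with its copper plug facing along the left fence, away from the far fence (left and far as seen from the robot), and push it into the corner so that it bears firmly on both fences at once. Finish while still holding it pressed there; leave the oil bottle, the gear and the wrench alone.

Things in the scene. Friction and masses are not known exactly. Their poses are not given: they have to be found in the camera images.
- fixture_corner (a point): Inner corner of the fixed squaring fixture (dark steel plate 175 mm square, 12 mm thick, two bright fences), on the plate's top face where the fences' inner faces would meet. x points out through the far fence, y out through the left fence, z up; clear plate reaches 160 mm along -x and -y. A seated block's centre is at x -32, y -24, z +36 mm here, its axes parallel to these.
- far_fence: The far fence (away from the robot): bright, ground and lightly oiled (slippery, as is the plate) steel bar 15 mm thick, 20 mm tall above the plate; its inner face is the plane x = 0 of fixture_corner and runs from 8 to 138 mm from the corner along -y. Its origin lies at the inner corner on the bench top, 12 mm below fixture_corner.
- left_fence: The left fence: the same bar, its inner face in the plane y = 0 of fixture_corner, running from 8 to 138 mm from the corner along -x. Its origin lies at the inner corner on the bench top.
- gauge_seat (a point): The gauge: a steel pin 22 mm in diameter standing upright on a blue round foot (84 mm across, 12 mm thick) fixed to the bench. This point is on the pin's axis on the foot's top face, where the sleeve comes to rest; the pin rises 66 mm above it, its last 10 mm tapering to 10 mm diameter.
- sleeve_mid (a point): Centre (half-way up) of the brass-coloured sleeve, a tube 40 mm outside, 25.4 mm inside, 60 mm tall, 0.31 kg, which starts standing upright on the fixture's plate; z is its axis. On the pin and fully down its centre is 30 mm above gauge_seat.
- block_mid (a point): Centre of the aluminium valve block, 64 mm (its x) by 48 mm (its y) by 72 mm tall (its z), about 0.6 kg, which starts standing upright on the bench, z up. It can be gripped from above across its 48 mm width, above the 20 mm tall fences. The copper plug is in the middle of its -x end, round dark ports are on its top.
- plug (a point): Outer face of the copper plug of the valve block (20 mm across, sticking out 6 mm): 38 mm from the block's centre along the block's -x, at mid-height.
- oil: Bystander: black oil bottle with yellow label and red cap, 56 mm across, 100 mm tall, origin under its centre. Leave it alone.
- gear: Bystander: dark steel gear lying flat, 90 mm across, 30 mm tall, origin under its centre. Leave it alone.
- wrench: Bystander: steel wrench lying on the bench, origin under its middle. Leave it alone.
Things that resemble listed ones, but are neither listed nor needed, are in the scene too. Leave any turquoise look-alike of the part that bears fixture_corner alone.

How it is judged:
On the way, in this order (a step that is already met when the one before it is completed fails the run):
1. the sleeve is fully down on the gauge pin and let go (horizontal distance between sleeve_mid and gauge_seat below 0.004 m and z of sleeve_mid in the frame of gauge_seat below 0.034 m and angle between sleeve_mid's own z axis and vertical below 0.08 rad and contact force between the fingers and sleeve below 0.3 N), for 0.2 s.
2. the block is pressed against both fences (contact force between block and far_fence above 2 N and contact force between block and left_fence above 2 N and z of block_mid in the frame of fixture_corner below 0.04 m), for 0.3 s.
At the end, for the whole second after the job is handed in: Sleeve fully down on the pin (within 4 mm), upright. Block flat on the plate (4 mm) and square (3.4 degrees) in the corner within 4 mm of its seat, plug away from the far fence, gripped or pushed by the fingers with over 2 N on each fence, still, through the last second (all of step 2 and horizontal distance between sleeve_mid and gauge_seat below 0.004 m and z of sleeve_mid in the frame of gauge_seat below 0.034 m and angle between sleeve_mid's own z axis and vertical below 0.08 rad and contact force between the fingers and block above 1 N and x of block_mid in the frame of fixture_corner between -0.036 and -0.028 m and y of block_mid in the frame of fixture_corner between -0.028 and -0.02 m and x of plug in the frame of fixture_corner below -0.06 m and angle between the x axis of block_mid and the x axis of fixture_corner, either way round below 0.06 rad and angle between block_mid's own z axis and vertical below 0.06 rad and linear speed of block below 0.02 m/s); the arm keeps its last pose, push and grip.
It fails at once if a bystander is moved by more than 20 mm (distance of any of oil, gear, wrench from where it was at the start of the episode above 0.02 m).
It also fails if it takes over 72 s, if anything falls off the work surface, if the arm or the gripper's body presses on something with over 40 N, if the wrist force passes 120 N, or if a joint passes its speed limit or range.

## Working session

There is one attempt and no reset: what is moved stays moved. The work goes in short steps, Python scripts to look and compute and a tool call to move; the robot and the scene stay as the last step left them, time stands still between calls to the robot, and variables do not carry over. Pictures are saved under pics/ and viewed, about 8 in all and at most 12, crops included, and the job is handed in when it is done.

Besides the shell and the picture viewer there is one more tool, called after "Call:" as a command line: name --pt "numbers of a row" for each row, then --argument value for the rest. move_arm: Moves the arm, as the interface text tells. Its arguments: {"type":"object","properties":{"moves":{"type":"array","items":{"type":"array","items":{"type":"number"}}},"grip_force":{"type":"number"}},"required":["moves"]}

```bash
mkdir -p pics; ls
cat > h.py <<'E'
import numpy as np, cv2
from workcell import manip, cams
from scipy.spatial.transform import Rotation as R
np.set_printoptions(precision=4,suppress=True)
def rot(p):
    r=np.array(p["rotation"],float)
    return r if r.shape==(3,3) else R.from_quat(r).as_matrix()
def snap(n,f):
    p=cams.camera_params(n); im=cams.camera(n)
    cv2.imwrite(f,im[:,:,::-1]); return im,p
def pix2w(p,u,v,z):
    pt=np.array([[[u,v]]],float)
    K=np.array([[p["fx"],0,p["cx"]],[0,p["fy"],p["cy"]],[0,0,1.]])
    d=p.get("distortion",p.get("dist"))
    x,y=cv2.undistortPoints(pt,K,None if d is None else np.array(d,float))[0,0]
    r=rot(p)@np.array([x,-y,-1.]); o=np.array(p["xyz"]); return o+r*(z-o[2])/r[2]
E
python3 - <<'E'
from h import *
o=manip.get_obs();print({k:np.array(v) for k,v in o.items()})
for n in("scene","top","wrist"):
    print(cams.camera_params(n))
a,_=snap("scene","pics/s0.png");b,_=snap("top","pics/t0.png")
cv2.imwrite("pics/t0b.png",cv2.resize(b[:,:,::-1],(800,600)))
E
```

```text
pics
{'clock': array(0.), 'joint_pos': array([-1.2276,  0.3329, -0.0647,  1.4609,  0.0216,  1.3499, -0.0885]), 'joint_velocities': array([-0.0009,  0.001 , -0.0001, -0.0002, -0.0011, -0.0005,  0.0001]), 'tau': array([  0.0011, -62.5421,   0.0495, -39.1604,   0.0162,   0.0095,
        -0.    ]), 'position': array([0.2234, 0.5833, 0.2305]), 'ee_rot': array([ 0.8239,  0.5667, -0.0006,  0.0004]), 'ft_force': array([0.0731, 0.5534, 0.015 ]), 'torque': array([-0.0703,  0.0057, -0.0072]), 'grip_width': array(1.0021)}
{'fx': 371.12487995517245, 'fy': 371.12487995517245, 'cx': 249.71208069513716, 'cy': 188.23228727249503, 'xyz': array([ 1.1104, -0.0877,  0.8582]), 'rotation': array([0.2447, 0.1941, 0.6118, 0.7268])}
{'fx': 378.7471038053307, 'fy': 378.7471038053307, 'cx': 257.663294567951, 'cy': 194.24975983611318, 'xyz': array([0.429 , 0.0563, 0.9449]), 'rotation': array([-0.0203,  0.0313,  0.7169, -0.6962])}
{'fx': 274.7703542579263, 'fy': 274.7703542579263, 'cx': 253.20218687274922, 'cy': 188.62550026676988, 'xyz': array([0.1517, 0.6096, 0.3717]), 'rotation': array([-0.1236, -0.0838,  0.5607,  0.8145])}
```

View pics/t0b.png

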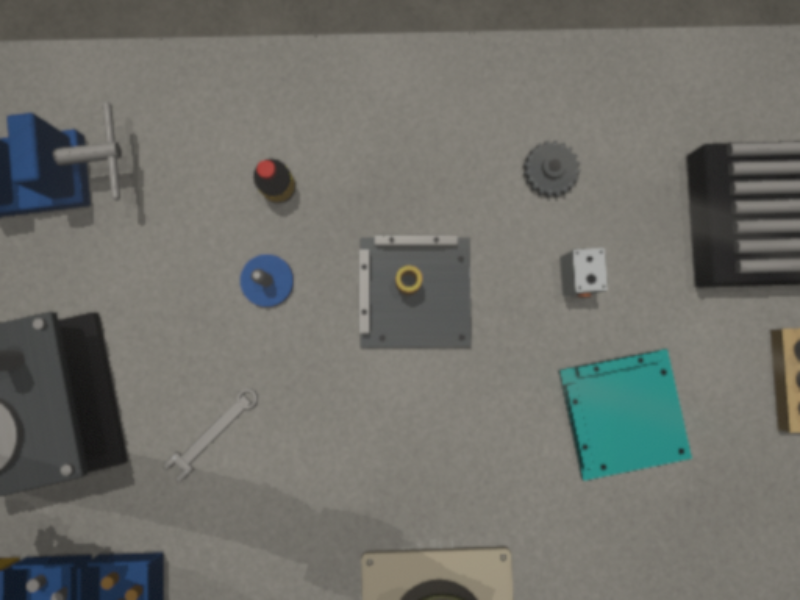

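View pics/s0.png

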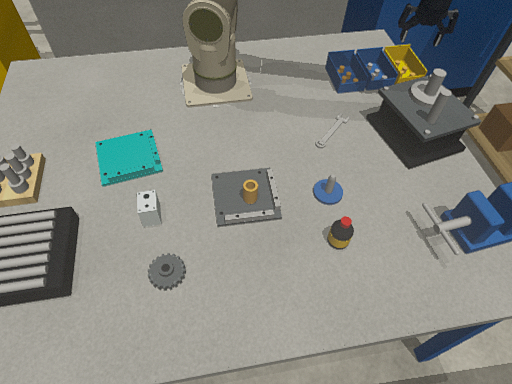

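The top view shows the fixture at (360–470, 238–348), sleeve ring at (409,279), pin foot at (267,281), and block at (590,270) with its plug towards the robot. I'll enlarge these and compute positions.

Run:
```python
from h import *
im=cv2.imread("pics/t0.png"); p=cams.camera_params("top")
S=1.5625
g=lambda u,v,z:pix2w(p,u/S,v/S,z)
for n,u,v,z in [("TL",360,238,.012),("TR",470,238,.012),("BL",361,348,.012),("BR",471,348,.012),("sleeve",409,279,.072),("foot",267,281,.012),("pintop",258,274,.078),("b1",573,249,.072),("b2",605,247,.072),("b3",607,291,.072),("b4",575,293,.072),("oil",266,169,.1),("gear",552,169,.03)]: print(n,g(u,v,z)[:2])
# crops x5: fixture 80x80, gauge 50, block 50
a=cv2.resize(im[145:229,225:307],None,fx=5,fy=5,interpolation=cv2.INTER_CUBIC)
b=cv2.resize(im[160:200,150:192],None,fx=5,fy=5,interpolation=cv2.INTER_CUBIC)
c=cv2.resize(im[152:196,360:394],None,fx=5,fy=5,interpolation=cv2.INTER_CUBIC)
M=np.zeros((430,790,3),np.uint8);M[:420,:410]=a;M[:200,420:630]=b;M[205:425,420:590]=c
cv2.imwrite("pics/m0.png",M)
```

```text
TL [0.6035 0.1055]
TR [ 0.5987 -0.0698]
BL [0.4288 0.1083]
BR [ 0.4237 -0.0647]
sleeve [0.5288 0.0313]
foot [0.5388 0.254 ]
pintop [0.5417 0.253 ]
b1 [ 0.567  -0.2153]
b2 [ 0.5687 -0.2636]
b3 [ 0.5025 -0.2629]
b4 [ 0.5009 -0.2149]
oil [0.6919 0.2346]
gear [ 0.7022 -0.2015]
```

View pics/m0.png

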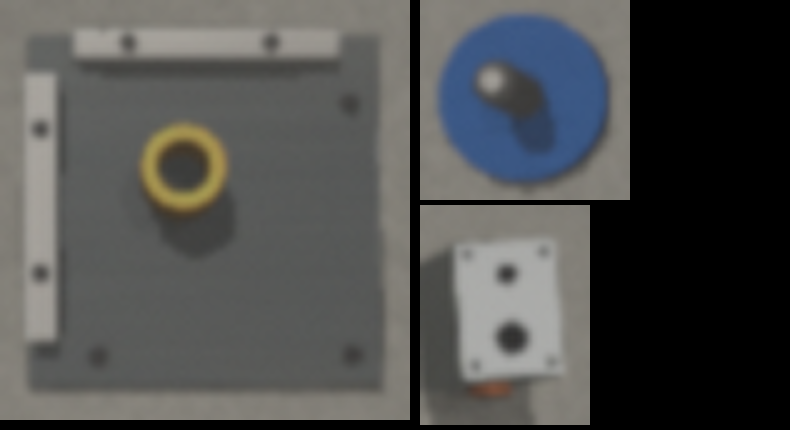

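Run:
```python
from h import *
p=cams.camera_params("top")
g=lambda u,v,ox,oy,z:pix2w(p,(u+.5)/5-.5+ox,(v+.5)/5-.5+oy,z)[:2]
F=[g(*q,225,145,.012) for q in [(26,34),(381,34),(384,390),(28,390)]]
print(np.array(F)); 
d=F[0]-F[3]; e=F[1]-F[2]; l=F[0]-F[1]; m=F[3]-F[2]
ang=[np.degrees(np.arctan2(v[1],v[0])) for v in (d,e)]+[np.degrees(np.arctan2(-v[0],v[1])) for v in (l,m)]
print("plate ang",ang, [np.linalg.norm(v) for v in(d,e,l,m)]); a=np.radians(np.mean(ang))
c=np.mean(F,0); Rm=np.array([[np.cos(a),-np.sin(a)],[np.sin(a),np.cos(a)]])
print("center",c,"corner",c+Rm@[.0725,.0725],"seat",c+Rm@[.0405,.0485])
print("sleeve",g(184,168,225,145,.072)); print("foot",g(103.5,98.5,150,160,.012),"pin",g(71,80,150,160,.078))
B=[g(x-420,y-205,360,152,.072) for x,y in[(454,244),(553,240),(564,374),(463,381)]]
print("block",np.mean(B,0)); d=B[0]-B[3]; e=B[1]-B[2];l=B[0]-B[1];m=B[3]-B[2]
print([np.degrees(np.arctan2(v[1],v[0])) for v in (d,e)],[np.degrees(np.arctan2(-v[0],v[1])) for v in (l,m)],[np.linalg.norm(v) for v in(d,e,l,m)])
o=manip.get_obs();Rt=R.from_quat(o["ee_rot"]).as_matrix();print(Rt,o["position"])
```

```text
[[ 0.6058  0.107 ]
 [ 0.601  -0.0699]
 [ 0.424  -0.0646]
 [ 0.4292  0.1103]]
plate ang [np.float64(-1.0825328153095004), np.float64(-1.7080116036286246), np.float64(-1.5533636016880141), np.float64(-1.7097235717167893)] [np.float64(0.17666338273263085), np.float64(0.17713572529064833), np.float64(0.17696157344449345), np.float64(0.17503239238972615)]
center [0.515  0.0207] corner [0.5894 0.0912] seat [0.5568 0.0681]
sleeve [0.5296 0.0321]
foot [0.5402 0.2554] pin [0.5413 0.2561]
block [ 0.5354 -0.2385]
[np.float64(0.8269196513578926), np.float64(1.5416794103835727)] [np.float64(0.7523097834956596), np.float64(2.32595097633513)] [np.float64(0.06434685837715866), np.float64(0.06305132228924018), np.float64(0.04658917938929758), np.float64(0.047391898184382705)]
[[ 0.3576  0.9339 -0.0004]
 [ 0.9339 -0.3576 -0.0012]
 [-0.0013  0.0001 -1.    ]] [0.2234 0.5833 0.2306]
```

Call:
move_arm --pt "0 0 -21 -0.405 0.483 0.02 0.085" --pt "0 0 -21 -0.405 0.483 0.02 0.085" --pt "0 0 -21 -0.405 0.483 0.02 0.085" --pt "0 0 -21 -0.405 0.483 0.02 0.085" --pt "0 0 -21 -0.405 0.483 0.02 0.085" --pt "0 0 -21 -0.405 0.483 0.02 0.085" --pt "0 0 -21 -0.405 0.483 0.02 0.085" --pt "0 0 -21 -0.405 0.483 0.02 0.085" --pt "0 0 -21 -0.405 0.483 0.02 0.085" --pt "0 0 -21 -0.405 0.483 0.02 0.085" --grip_force 40

```text
clock: 1.1
position: [0.4667, 0.145, 0.2153]
ee_rot: [0.707, 0.707, 0.0, -0.0]
ft_force: [0.8, 1.0, 0.5]
grip_width: 0.997
```

Call:
move_arm --pt "0 0 0 -0.05 0.028 0 0.085" --pt "0 0 0 -0.09 0.05 0 0.085" --pt "0 0 0 -0.09 0.05 0 0.085" --pt "0 0 0 -0.09 0.05 0 0.085" --pt "0 0 0 -0.09 0.05 0 0.085"

```text
clock: 1.6
position: [0.5158, 0.0582, 0.2151]
ee_rot: [0.706, 0.708, -0.0, -0.0]
ft_force: [0.3, 0.4, -0.3]
grip_width: 0.994
```

```bash
cat > look.py <<'E'
from h import *
import sys
o=manip.get_obs();Rt=R.from_quat(o["ee_rot"]).as_matrix()
print(o["clock"],o["position"],"yaw",np.degrees(np.arctan2(Rt[1,0],Rt[0,0])),"z",Rt[:,2],"f",o["ft_force"],o["grip_width"])
if len(sys.argv)>1:
    im,p=snap("wrist","pics/%s.png"%sys.argv[1]); print(p)
    im2=cv2.resize(im[:,:,::-1],(800,600),interpolation=cv2.INTER_CUBIC);cv2.imwrite("pics/%sb.png"%sys.argv[1],im2)
E
python3 look.py w1
```

```text
1.6 [0.5158 0.0582 0.2151] yaw 90.1255235819955 z [-0.0009  0.0003 -1.    ] f [ 0.265   0.3873 -0.2548] 0.9939984626917033
{'fx': 274.7703542579263, 'fy': 274.7703542579263, 'cx': 253.20218687274922, 'cy': 188.62550026676988, 'xyz': array([0.4392, 0.0572, 0.3564]), 'rotation': array([-0.1051, -0.1053,  0.7001,  0.6983])}
```

View pics/w1b.png

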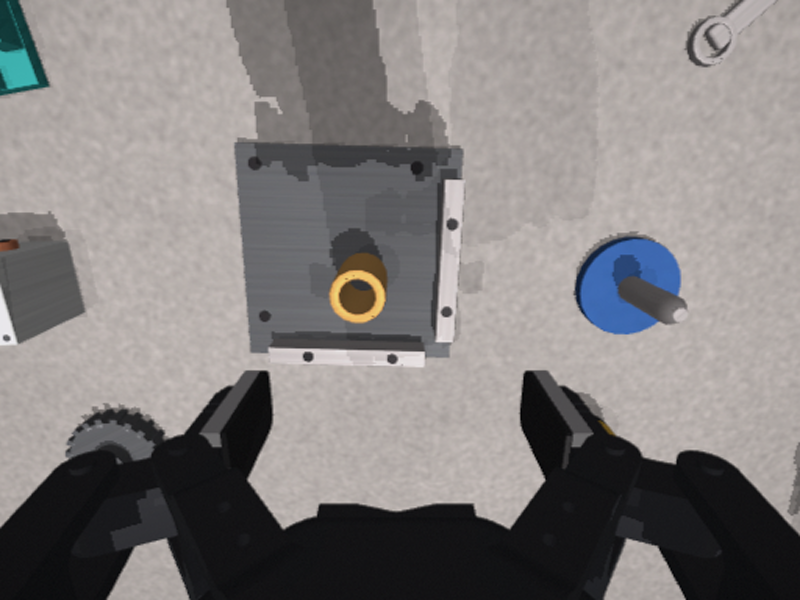

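Run:
```python
from h import *
p=dict(cams.camera_params("wrist"))
S=1.5625
g=lambda u,v,z:pix2w(p,(u+.5)/S-.5,(v+.5)/S-.5,z)[:2]
F=[g(*q,.012) for q in [(449,357),(251,353),(236,142),(463,147)]]
print(np.array(F))
print("centre",np.mean(F,0), "sleeve",g(358,296,.072),"foot",g(628,285.5,.012),"pin",g(680,314,.078))
f=[g(*q,.032) for q in [(437,341),(444,182),(424,360),(270,347)]];print(np.array(f))
```

```text
[[ 0.6021  0.1046]
 [ 0.5988 -0.069 ]
 [ 0.4245 -0.0636]
 [ 0.4275  0.1083]]
centre [0.5132 0.0201] sleeve [0.5276 0.0314] foot [0.5363 0.2513] pin [0.5379 0.2532]
[[ 0.5783  0.0915]
 [ 0.4524  0.0926]
 [ 0.5954  0.0812]
 [ 0.5841 -0.0455]]
```

Call:
move_arm --pt "0 0 0 0 0 0 0.085" --pt "0 0 0 0 0 0 0.085" --pt "0 0 0 0 0 0 0.085"

```text
clock: 1.95
position: [0.5161, 0.0576, 0.2155]
ee_rot: [0.706, 0.708, 0.0, -0.0]
ft_force: [-1.0, -0.5, 1.0]
grip_width: 0.994
```

Call:
move_arm --pt "0 0 0 -0.026 0.0125 0.03 0.085" --pt "0 0 0 -0.026 0.0125 0.07 0.085" --pt "0 0 0 -0.026 0.0125 0.11 0.085" --pt "0 0 0 -0.026 0.0125 0.14 0.085" --pt "0 0 0 -0.026 0.0125 0.16 0.085" --pt "0 0 0 -0.026 0.0125 0.174 0.085" --pt "0 0 0 -0.026 0.0125 0.174 0.085" --pt "0 0 0 -0.026 0.0125 0.174 0.085"

```text
clock: 2.75
position: [0.5293, 0.0311, 0.0422]
ee_rot: [0.707, 0.707, 0.0, 0.0]
ft_force: [1.0, 0.9, 0.5]
grip_width: 0.997
```

Call:
move_arm --pt "0 0 0 0 0 0 0.03" --pt "0 0 0 0 0 0 0.03" --pt "0 0 0 0 0 0 0.03" --pt "0 0 0 0 0 0 0.03" --pt "0 0 0 0 0 0 0.03" --pt "0 0 0 0 0 0 0.03" --pt "0 0 0 0 0 0 0.03" --pt "0 0 0 0 0 0 0.03" --grip_force 40

```text
clock: 3.55
position: [0.5293, 0.0311, 0.0424]
ee_rot: [0.707, 0.707, 0.001, 0.0]
ft_force: [-0.9, -0.3, 6.4]
grip_width: 0.459
```

Call:
move_arm --pt "0 0 0 0 0 -0.04 0.03" --pt "0 0 0 0 0 -0.08 0.03" --pt "0 0 0 0 0 -0.11 0.03" --pt "0 0 0 0.04 0 -0.11 0.03" --pt "0 0 0 0.09 0.005 -0.11 0.03" --pt "0 0 0 0.13 0.01 -0.11 0.03" --pt "0 0 0 0.17 0.01 -0.11 0.03" --pt "0 0 0 0.2 0.01 -0.11 0.03" --pt "0 0 0 0.223 0.01 -0.11 0.03" --pt "0 0 0 0.223 0.01 -0.11 0.03"

```text
clock: 4.55
position: [0.5372, 0.2584, 0.1508]
ee_rot: [0.705, 0.709, -0.0, -0.001]
ft_force: [-0.4, 0.2, -3.6]
grip_width: 0.457
```

Call:
move_arm --pt "0 0 0 0 0 0 0.03" --pt "0 0 0 0 0 0 0.03" --pt "0 0 0 0 0 0 0.03"

```text
clock: 4.85
position: [0.5389, 0.2527, 0.1516]
ee_rot: [0.707, 0.707, -0.0, 0.0]
ft_force: [-0.1, -0.1, -4.1]
grip_width: 0.459
```

```bash
python3 look.py w2
python3 - <<'E'
from h import *
im,p=snap("scene","pics/s2.png");t,_=snap("top","pics/t2.png")
w=cv2.imread("pics/w2.png")
M=np.zeros((600,800,3),np.uint8)
M[:,:400]=cv2.resize(w[0:300,156:356],(400,600),interpolation=cv2.INTER_CUBIC)
M[:300,400:]=cv2.resize(im[140:215,280:380,::-1],(400,300),interpolation=cv2.INTER_CUBIC)
M[300:,400:]=cv2.resize(t[140:215,120:220,::-1],(400,300),interpolation=cv2.INTER_CUBIC)
cv2.imwrite("pics/m2.png",M)
E
```

```text
4.85 [0.5389 0.2527 0.1516] yaw 89.94091308552747 z [ 0.0001 -0.0002 -1.    ] f [-0.1121 -0.0599 -4.1381] 0.4594296123918089
{'fx': 274.7703542579263, 'fy': 274.7703542579263, 'cx': 253.20218687274922, 'cy': 188.62550026676988, 'xyz': array([0.4622, 0.252 , 0.2927]), 'rotation': array([-0.1058, -0.1052,  0.699 ,  0.6994])}
```

View pics/m2.png

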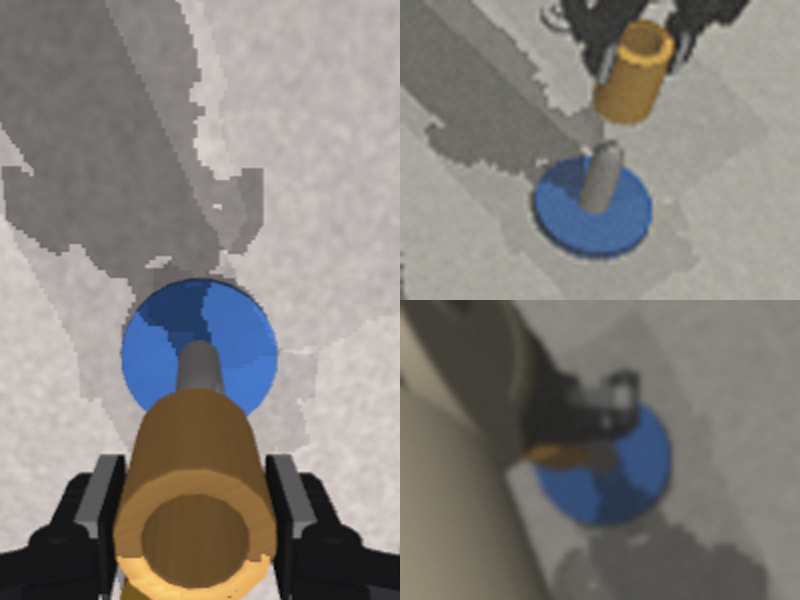

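Run:
```python
from h import *
p=dict(cams.camera_params("wrist"))
g=lambda u,v,z:pix2w(p,(u+.5)/2-.5+156,(v+.5)/2-.5,z)[:2]
print("foot front (cx-42)",g(199.5,279,.012)+[.042,0],"pin base front",g(199.5,341,.012)+[.011,0],"footL",g(121,350,.012),"footR",g(277.5,350,.012))
print("ring in L R",g(142,540,.1812),g(250,540,.1812),"top in",g(196,493,.1812)+[.0127,0],"bottom in",g(196,587,.1812)-[.0127,0],"outerL,R",g(114,535,.1812),g(276,535,.1812))
```

```text
foot front (cx-42) [0.5384 0.2548] pin base front [0.5396 0.2548] footL [0.5335 0.2135] footR [0.5335 0.2959]
ring in L R [0.5363 0.2401] [0.5362 0.2654] top in [0.5366 0.2528] bottom in [0.5366 0.2528] outerL,R [0.5349 0.2336] [0.5349 0.2714]
```

Call:
move_arm --pt "0 0 0 0.0022 0.0022 0.01 0.03" --pt "0 0 0 0.0022 0.0022 0.025 0.03" --pt "0 0 0 0.0022 0.0022 0.035 0.03" --pt "0 0 0 0.0022 0.0022 0.042 0.03" --pt "0 0 0 0.0022 0.0022 0.049 0.03" --pt "0 0 0 0.0022 0.0022 0.056 0.03" --pt "0 0 0 0.0022 0.0022 0.063 0.03" --pt "0 0 0 0.0022 0.0022 0.07 0.03" --pt "0 0 0 0.0022 0.0022 0.07 0.03"

```text
clock: 5.9
position: [0.5403, 0.256, 0.0804]
ee_rot: [0.707, 0.707, -0.001, -0.0]
ft_force: [0.1, 0.5, -2.9]
grip_width: 0.459
```

Call:
move_arm --pt "0 0 0 0 0 0.01 0.03" --pt "0 0 0 0 0 0.02 0.03" --pt "0 0 0 0 0 0.03 0.03" --pt "0 0 0 0 0 0.035 0.03" --pt "0 0 0 0 0 0.037 0.03" --pt "0 0 0 0 0 0.037 0.03"

```text
clock: 6.5
position: [0.5409, 0.2563, 0.0442]
ee_rot: [0.707, 0.707, -0.0, -0.0]
ft_force: [-0.4, -2.3, -2.4]
grip_width: 0.461
```

Call:
move_arm --pt "0 0 0 0 0 0 0.06" --pt "0 0 0 0 0 0 0.08" --pt "0 0 0 0 0 0 0.08" --pt "0 0 0 0 0 0 0.08" --pt "0 0 0 0 0 -0.01 0.085" --pt "0 0 0 0 0 -0.04 0.085" --pt "0 0 0 0 0 -0.08 0.085" --pt "0 0 0 0 -0.02 -0.12 0.085" --pt "0 0 0 0 -0.04 -0.16 0.085" --pt "0 0 0 0 -0.04 -0.16 0.085"

```text
clock: 7.5
position: [0.5016, 0.2579, 0.2114]
ee_rot: [0.706, 0.708, 0.005, 0.0]
ft_force: [0.6, 1.1, -0.3]
grip_width: 0.993
```

```bash
python3 look.py w3
python3 - <<'E'
from h import *
im,p=snap("scene","pics/s3.png")
w=cv2.imread("pics/w3.png")
M=np.zeros((600,800,3),np.uint8)
M[:400,:400]=cv2.resize(w[100:300,156:356],(400,400),interpolation=cv2.INTER_CUBIC)
M[:300,400:]=cv2.resize(im[150:225,280:380,::-1],(400,300),interpolation=cv2.INTER_CUBIC)
cv2.imwrite("pics/m3.png",M[:400])
E
```

```text
7.5 [0.5016 0.2579 0.2114] yaw 90.10829752297109 z [ 0.0073  0.0064 -1.    ] f [ 0.5515  1.1207 -0.3283] 0.9925962146374812
{'fx': 274.7703542579263, 'fy': 274.7703542579263, 'cx': 253.20218687274922, 'cy': 188.62550026676988, 'xyz': array([0.4238, 0.2561, 0.3521]), 'rotation': array([-0.1059, -0.1101,  0.6993,  0.6983])}
```

View pics/m3.png

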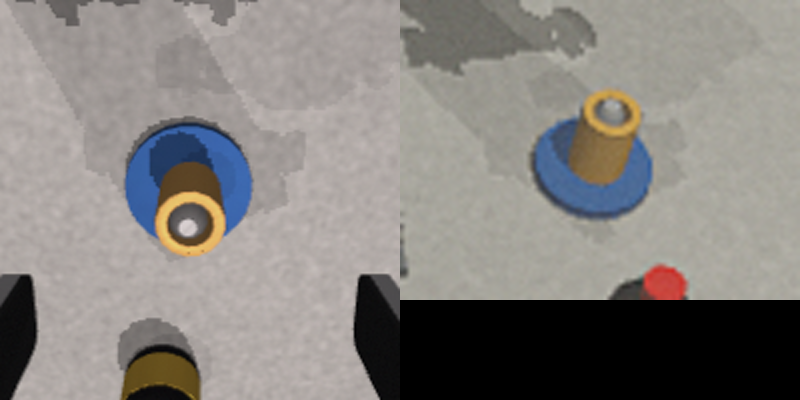

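The sleeve is down on the pin with the pin tip showing in the ring. The sleeve stands upright and the fingers are clear. Next is the block.

Call:
move_arm --pt "0 0 0 -0.05 0 0 0.085" --pt "0 0 0 -0.1 0.0 0 0.085" --pt "0 0 0 -0.15 0.0 0 0.085" --pt "0 0 0 -0.2 0.0 0 0.085" --pt "0 0 0 -0.25 0.0 0 0.085" --pt "0 0 0 -0.3 0.0 0 0.085" --pt "0 0 0 -0.35 0.0 0 0.085" --pt "0 0 0 -0.4 0.0 0 0.085" --pt "0 0 0 -0.45 0.0 0 0.085" --pt "0 0 0 -0.49 0.0 0 0.085"

```text
clock: 8.6
position: [0.5001, -0.2372, 0.2038]
ee_rot: [0.708, 0.707, -0.001, -0.0]
ft_force: [0.1, -0.1, 0.3]
grip_width: 0.992
```

Call:
move_arm --pt "0 0 0 -0.0 0 0 0.085" --pt "0 0 0 -0.0 0 0 0.085" --pt "0 0 0 -0.0 0 0 0.085"

```text
clock: 8.9
position: [0.5013, -0.2327, 0.2037]
ee_rot: [0.706, 0.708, -0.0, -0.001]
ft_force: [-0.4, 0.4, -0.3]
grip_width: 0.996
```

```bash
python3 look.py w4
```

```text
8.9 [ 0.5013 -0.2327  0.2037] yaw 90.1096591493661 z [-0.0013  0.0006 -1.    ] f [-0.4349  0.4346 -0.2606] 0.9957722632091804
{'fx': 274.7703542579263, 'fy': 274.7703542579263, 'cx': 253.20218687274922, 'cy': 188.62550026676988, 'xyz': array([ 0.4247, -0.2337,  0.345 ]), 'rotation': array([-0.1049, -0.1052,  0.7001,  0.6984])}
```

View pics/w4b.png

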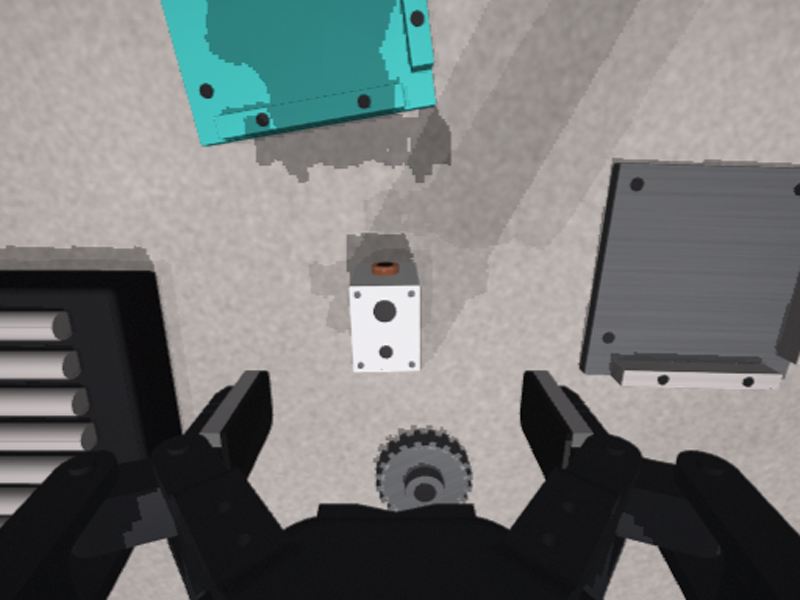

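Run:
```python
from h import *
p=dict(cams.camera_params("wrist"));S=1.5625
g=lambda u,v,z:pix2w(p,(u+.5)/S-.5,(v+.5)/S-.5,z)[:2]
B=[g(*q,.072) for q in [(353,372),(421,371),(420,286),(349,287)]]
print(np.array(B),np.mean(B,0)); 
for i,j in((2,1),(3,0)):
  v=B[j]-B[i];print(np.degrees(np.arctan2(v[1],v[0])),np.linalg.norm(v))
for i,j in((0,1),(3,2)):
  v=B[j]-B[i];print(np.degrees(np.arctan2(v[0],-v[1])),np.linalg.norm(v))
```

```text
[[ 0.5658 -0.2633]
 [ 0.5648 -0.2154]
 [ 0.5026 -0.2173]
 [ 0.5035 -0.2643]] [ 0.5342 -0.24  ]
1.7726110465196536 0.06224918257236499
0.9289974730228324 0.06232049457252878
-178.89264967342726 0.04791319190414815
-178.98433720090026 0.04699649998835229
```

Call:
move_arm --pt "0 0 -1.1 -0.007 0.033 0.03 0.085" --pt "0 0 -1.1 -0.007 0.033 0.07 0.085" --pt "0 0 -1.1 -0.007 0.033 0.11 0.085" --pt "0 0 -1.1 -0.007 0.033 0.14 0.085" --pt "0 0 -1.1 -0.007 0.033 0.165 0.085" --pt "0 0 -1.1 -0.007 0.033 0.174 0.085" --pt "0 0 -1.1 -0.007 0.033 0.174 0.085" --pt "0 0 -1.1 -0.007 0.033 0.174 0.085"

```text
clock: 9.75
position: [0.535, -0.2406, 0.0316]
ee_rot: [0.7, 0.714, 0.0, 0.001]
ft_force: [0.7, -0.1, 0.8]
grip_width: 0.999
```

Call:
move_arm --pt "0 0 0 0 0 0 0.04" --pt "0 0 0 0 0 0 0.04" --pt "0 0 0 0 0 0 0.04" --pt "0 0 0 0 0 0 0.04" --pt "0 0 0 0 0 0 0.04" --pt "0 0 0 0 0 0 0.04" --pt "0 0 0 0 0 0 0.04" --grip_force 70

```text
clock: 10.45
position: [0.5349, -0.2408, 0.0315]
ee_rot: [0.7, 0.714, 0.001, 0.0]
ft_force: [-1.4, 1.3, 5.9]
grip_width: 0.554
```

Call:
move_arm --pt "0 0 0 0 0 -0.03 0.04" --pt "0 0 0 0 0 -0.07 0.04" --pt "0 0 1 0.03 0.0 -0.08 0.04" --pt "0 0 2.5 0.07 0.005 -0.08 0.04" --pt "0 0 2.5 0.12 0.01 -0.08 0.04" --pt "0 0 2.5 0.165 0.0146 -0.08 0.04" --pt "0 0 2.5 0.21 0.0146 -0.08 0.04" --pt "0 0 2.5 0.25 0.0146 -0.08 0.04" --pt "0 0 2.5 0.28 0.0146 -0.08 0.04" --pt "0 0 2.5 0.297 0.0146 -0.08 0.04"

```text
clock: 11.45
position: [0.5419, 0.06, 0.11]
ee_rot: [0.714, 0.7, -0.0, -0.001]
ft_force: [0.6, -0.5, -5.1]
grip_width: 0.556
```

Call:
move_arm --pt "0 0 0 0 0 0 0.04" --pt "0 0 0 0 0 0 0.04" --pt "0 0 0 0 0 0 0.04"

```text
clock: 11.75
position: [0.5427, 0.055, 0.1103]
ee_rot: [0.716, 0.698, -0.0, 0.0]
ft_force: [-0.6, -0.6, -5.7]
grip_width: 0.554
```

```bash
python3 look.py w5
```

```text
11.75 [0.5427 0.055  0.1103] yaw 88.54363041135849 z [-0.0005 -0.0005 -1.    ] f [-0.6148 -0.5876 -5.7318] 0.5542643178840075
{'fx': 274.7703542579263, 'fy': 274.7703542579263, 'cx': 253.20218687274922, 'cy': 188.62550026676988, 'xyz': array([0.466 , 0.0562, 0.2515]), 'rotation': array([-0.107 , -0.1036,  0.6905,  0.7078])}
```

View pics/w5b.png

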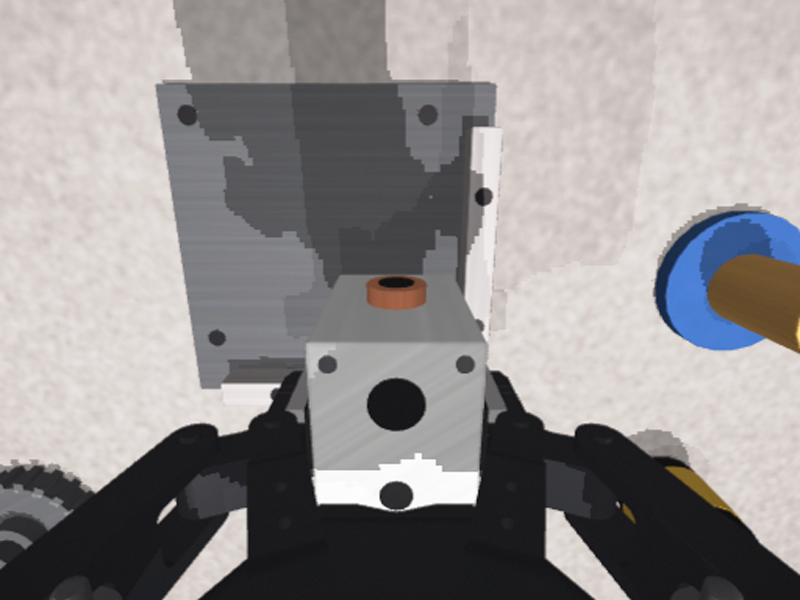

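Call:
move_arm --pt "0 0 0 0 0 0.03 0.04" --pt "0 0 0 0 0 0.05 0.04" --pt "0 0 0 0 0 0.06 0.04" --pt "0 0 0 0 0 0.065 0.04" --pt "0 0 0 0 0 0.0665 0.04" --pt "0 0 0 0 0 0.0665 0.04" --pt "0 0 0 0 0 0.0665 0.04"

```text
clock: 12.5
position: [0.5435, 0.0565, 0.0448]
ee_rot: [0.715, 0.699, 0.001, 0.0]
ft_force: [-0.9, -0.1, -5.6]
grip_width: 0.557
```

Call:
move_arm --pt "0 0 0 0 0 0.001 0.04" --pt "0 0 0 0.002 0.0 0.0015 0.04" --pt "0 0 0 0.004 0.0 0.0015 0.04" --pt "0 0 0 0.006 0.0 0.0015 0.04" --pt "0 0 0 0.008 0.0 0.0015 0.04" --pt "0 0 0 0.009 0.0 0.0015 0.04"

```text
clock: 13.1
position: [0.5441, 0.0654, 0.0434]
ee_rot: [0.716, 0.699, 0.001, 0.001]
ft_force: [-0.6, -4.4, 6.2]
grip_width: 0.554
```

Call:
move_arm --pt "0 0 0 0.001 0 0 0.04" --pt "0 0 0 0.002 0 0 0.04" --pt "0 0 0 0.003 0 0 0.04" --pt "0 0 0 0.003 0 0 0.04"

```text
clock: 13.5
position: [0.5442, 0.0675, 0.0434]
ee_rot: [0.716, 0.698, 0.0, 0.001]
ft_force: [-0.4, -6.1, 7.5]
grip_width: 0.556
```

Call:
move_arm --pt "0 0 0 0.001 0 0 0.04" --pt "0 0 0 0.002 0 0 0.04" --pt "0 0 0 0.002 0 0 0.04"

```text
clock: 13.8
position: [0.5442, 0.0676, 0.0435]
ee_rot: [0.716, 0.698, -0.0, 0.002]
ft_force: [-0.9, -11.7, 9.5]
grip_width: 0.556
```

Call:
move_arm --pt "0 0 0 0 0.002 0 0.04" --pt "0 0 0 0 0.004 0 0.04" --pt "0 0 0 0 0.006 0 0.04" --pt "0 0 0 0 0.008 0 0.04" --pt "0 0 0 0 0.009 0 0.04" --pt "0 0 0 0 0.01 0 0.04" --pt "0 0 0 0 0.01 0 0.04"

```text
clock: 14.5
position: [0.5527, 0.0673, 0.0435]
ee_rot: [0.716, 0.698, -0.001, 0.0]
ft_force: [-10.3, -11.4, 17.2]
grip_width: 0.557
```

Call:
move_arm --pt "0 0 0 0 0.001 0 0.04" --pt "0 0 0 0 0.001 0 0.04" --pt "0 0 0 0 0.002 0 0.04" --pt "0 0 0 0 0.002 0 0.04"

```text
clock: 14.9
position: [0.5547, 0.0673, 0.0435]
ee_rot: [0.716, 0.698, -0.001, 0.0]
ft_force: [-10.1, -11.7, 17.7]
grip_width: 0.553
```

```bash
python3 look.py w6
python3 - <<'E'
from h import *
im,p=snap("scene","pics/s6.png")
w=cv2.imread("pics/w6.png")
M=np.zeros((500,800,3),np.uint8)
M[:500,:400]=cv2.resize(w[80:330,153:353],(400,500),interpolation=cv2.INTER_CUBIC)
M[:400,400:]=cv2.resize(im[145:245,200:300,::-1],(400,400),interpolation=cv2.INTER_CUBIC)
cv2.imwrite("pics/m6.png",M)
E
```

```text
14.9 [0.5547 0.0673 0.0435] yaw 88.52209417354905 z [-0.0016 -0.0023 -1.    ] f [-10.0548 -11.7391  17.7144] 0.5532161093881619
{'fx': 274.7703542579263, 'fy': 274.7703542579263, 'cx': 253.20218687274922, 'cy': 188.62550026676988, 'xyz': array([0.4782, 0.0687, 0.1848]), 'rotation': array([-0.1073, -0.1026,  0.6905,  0.7079])}
```

View pics/m6.png

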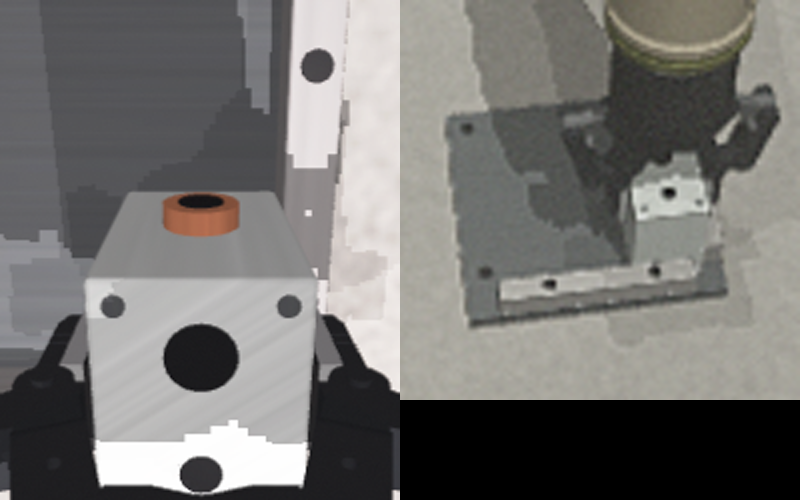

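Call:
move_arm --pt "0 0 0 0 0 -0.0005 0.04" --pt "0 0 0 0 0 -0.001 0.04" --pt "0 0 0 0 0 -0.001 0.04"

```text
clock: 15.3
position: [0.5547, 0.0673, 0.0436]
ee_rot: [0.716, 0.698, -0.001, 0.001]
ft_force: [-4.0, -11.0, 5.6]
grip_width: 0.555
```

Call:
move_arm --pt "0 0 0 0 0.001 0 0.04" --pt "0 0 0 0 0.002 0 0.04" --pt "0 0 0 0 0.002 0 0.04"

```text
clock: 15.6
position: [0.5561, 0.0673, 0.0436]
ee_rot: [0.716, 0.698, -0.002, 0.0]
ft_force: [-8.7, -10.8, 8.9]
grip_width: 0.552
```

Call:
move_arm --pt "0 0 0 0 0.001 0 0.04" --pt "0 0 0 0 0.002 0 0.04" --pt "0 0 0 0 0.002 0 0.04"

```text
clock: 15.9
position: [0.5562, 0.0673, 0.0436]
ee_rot: [0.716, 0.698, -0.003, -0.002]
ft_force: [-21.1, -10.7, 20.4]
grip_width: 0.554
```

Call:
move_arm --pt "0 0 0 0.001 0 -0.0005 0.04" --pt "0 0 0 0.001 0 -0.0005 0.04" --pt "0 0 0 0.001 0 -0.0005 0.04" --pt "0 0 0 0.001 0 -0.0005 0.04" --pt "0 0 0 0.001 0 -0.0005 0.04" --pt "0 0 0 0.001 0 -0.0005 0.04" --pt "0 0 0 0.001 0 -0.0005 0.04" --pt "0 0 0 0.001 0 -0.0005 0.04"

```text
clock: 16.7
position: [0.5562, 0.0673, 0.0436]
ee_rot: [0.716, 0.698, -0.004, -0.001]
ft_force: [-16.8, -13.6, 15.4]
grip_width: 0.555
```

```bash
python3 look.py w7
python3 - <<'E'
from h import *
im,p=snap("scene","pics/s7.png")
w=cv2.imread("pics/w7.png")
M=np.zeros((500,800,3),np.uint8)
M[:500,:400]=cv2.resize(w[80:330,153:353],(400,500),interpolation=cv2.INTER_CUBIC)
M[:,400:]=cv2.resize(im[145:255,200:360,::-1],None,fx=2.5,fy=2.5,interpolation=cv2.INTER_CUBIC)[:500] if 0 else 0
M[:480,400:]=cv2.resize(im[150:270,230:330,::-1],(400,480),interpolation=cv2.INTER_CUBIC)
cv2.imwrite("pics/m7.png",M)
E
```

```text
16.7 [0.5562 0.0673 0.0436] yaw 88.49909148931017 z [-0.0069 -0.0037 -1.    ] f [-16.8456 -13.5968  15.4409] 0.5549998302763804
{'fx': 274.7703542579263, 'fy': 274.7703542579263, 'cx': 253.20218687274922, 'cy': 188.62550026676988, 'xyz': array([0.4805, 0.069 , 0.1854]), 'rotation': array([-0.106 , -0.1002,  0.6907,  0.7083])}
```

View pics/m7.png

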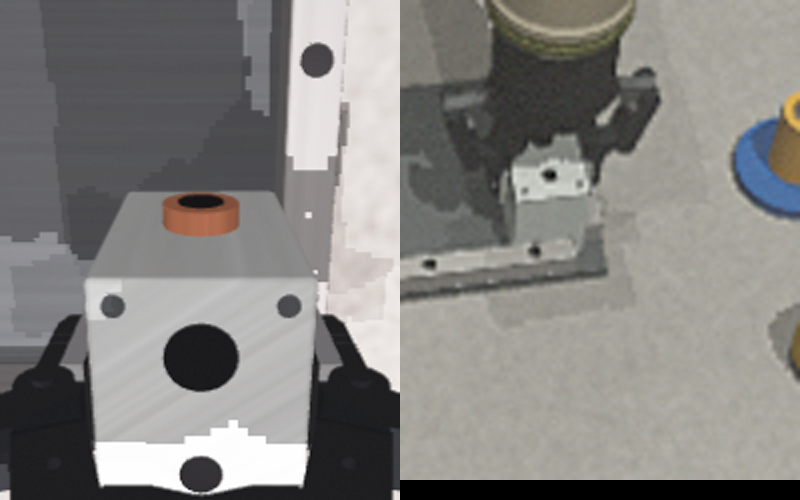

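The block is flush in the corner. The TCP is about 1 mm from the expected seat, and the block hasn't shifted in the grip.

```bash
python3 -c "
from h import *
print(manip.hand_in()); o=manip.get_obs(); print(o['clock'],o['position'],o['ft_force'])"
```

```text
the job is handed in; nothing more can be done
None
the job is handed in; nothing more can be done
```

I finished both steps and handed the job in at about 17 s of the 72 s allowed. No verdict came back, and the state could no longer be read after hand-in.

- **Sleeve:** It is on the gauge pin and let go. After the release, the wrist and scene pictures showed it upright with the pin tip inside the ring. I did not measure its final height or offset.
- **Block:** It stands in the corner with its plug facing the robot, away from the far fence. It is still gripped and pressed there. The gripper ended at (0.5562, 0.0673), about 1 mm from my camera estimate of the seat, with a yaw of 88.5°. The fixture's yaw, measured from the cameras, is about -1.4°, so 88.6° was expected.
- **Fence forces:** The last wrist force was about 17 N towards the far fence and 14 N towards the left fence. These include some drag from the plate, so the force on each fence is a little lower. On each fence the block stopped moving while the force kept rising, which shows real contact.
- **One reading that misled me:** The first push towards the far fence read 10 N, but that was only plate drag. I eased the downward force by 1 mm and pushed about 1.5 mm further until the block stopped.
- **Bystanders:** I kept the arm clear of the oil bottle, the gear and the wrench, but did not measure their positions at the end.

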